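# Pop the push-to-open cabinet door and swing it wide

### The job

The hardware for the next glue-up is in the small handle-less cabinet, shut on a push-to-open catch. Press the door in at its free upper corner, where the catch sits, so that the spring pops it ajar; then put a fingertip behind its free edge and push it wide open, at least square to the cabinet, and leave it standing there. Do not pinch the door, and leave everything loose where it lies.

Things in the scene. Friction and masses are not known exactly. Their poses are not given: they have to be found in the camera images.
- cabinet: small light-wood cabinet fixed on the bench, 180 mm deep (its x), 220 wide (its y), 250 high; origin under its centre, on the white board (top at z = 15 mm). Its front looks along its own -x, roughly world +y. Hinges on its own +y side, the end away from the robot; the free edge is the end near the robot. Front of the carcass at its x = -90 mm. Only the sanding block stands on it.
- door (a joint): door angle, rad: 0 shut, about 0.24 to 0.32 popped ajar by the plunger, 1.57 square to the cabinet, stop at 1.83; can be pressed in to -0.019. The free edge swings out along the cabinet's -x, then round towards its +y. The hinges are a little stiff (about 0.1 N m): the door stands wherever it is left.
- catch (a joint): plunger of the push catch, m: 0 latched, 0.040 sprung out. Pressing the door in about 3 mm at the catch (about 5 N there, more nearer the hinges) trips it; the plunger then pushes the door out as the press is taken off. Pressed less far it stays latched. Pressing the door in again later does not latch it, it springs out again.
- door_press (a point): point on the door's outer face right over the catch, 60 mm in from the free edge and 32 mm below the door's top edge; moves with the door. The outer face looks along the cabinet's -x while shut.
- door_hinge (a point): point on the hinge axis (vertical) at the height of the door's top edge. Two brass barrels 8 mm thick stand on this axis.
- door_corner (a point): top corner of the free edge, on the inner face, 226 mm from the hinge axis; moves with the door. Door 16 mm thick, 222 wide, 213 high, top level with the cabinet's top; shut, its inner face is 4 mm before the carcass. Ajar, some 55 mm open between free edge and carcass; the 12 mm thick plunger crosses that gap 60 mm in from the free edge, 32 mm below the top.
- door_front: outer half (8 mm) of the door panel's thickness, the face that is pressed; its origin lies on the hinge axis at the height of the cabinet's underside and its axes are the cabinet's while shut.
- door_back: inner half (8 mm) of the door panel's thickness, the face behind which a fingertip goes; same origin and axes as door_front.
- clamp: red plastic A-shaped spring clamp lying flat, about 160 x 100 x 23 mm; origin under its pivot. Leave alone.
- bowl: stainless steel bowl, 140 mm across the rim, 55 mm high; origin at the centre of its underside. Leave alone.
- straightedge: flat aluminium straightedge 300 x 32 x 6 mm, long along its own x; origin at the centre of its underside. Leave alone.
- caul: dark hardwood caul (clamping batten) 260 x 45 x 25 mm, long along its own x; origin at the centre of its underside. Leave alone.
- glue: white upright glue bottle, 56 mm across, 150 mm high; origin at the centre of its underside. Leave alone.
- hammer: hammer lying flat, 260 mm long along its own x, head to +x; origin under its middle. Leave alone.
- sander: cork sanding block 60 x 100 x 32 mm lying on top of the cabinet, in its rear half; origin at the centre of its underside. Leave alone.

How it is judged:
On the way, in this order (a step that is already met when the one before it is completed fails the run):
1. the catch is tripped and the door stands ajar on the plunger (value of joint catch above 0.036 m and value of joint door between 0.15 and 0.8 rad), for 0.2 s.
2. the door is swung wide open (value of joint door above 1.4 rad), for 0.2 s.
At the end, for the whole second after the job is handed in: The catch has sprung out (plunger over 36 mm), the door stands still at more than 1.4 rad (80 degrees) open, and each loose thing is within 20 mm of where it was (value of joint door above 1.4 rad and velocity of joint door between -0.05 and 0.05 rad/s and value of joint catch above 0.036 m and distance of each of clamp, bowl, straightedge, caul, glue, hammer, sander from where it was at the start of the episode below 0.02 m); the robot touches nothing.
It fails at once if the door is pinched: fingers press its outer and its inner face at once with over 4 N each (contact force between the fingers and door_front above 4 N and contact force between the fingers and door_back above 4 N).
It fails at once if a loose thing on the bench or on the cabinet is moved by more than 20 mm (distance of any of clamp, bowl, straightedge, caul, glue, hammer, sander from where it was at the start of the episode above 0.02 m).
It fails at once if a loose thing on the bench is lifted (height (world z) of any of clamp, bowl, straightedge, caul, glue, hammer above 0.03 m).
It also fails if it takes over 50 s, if anything falls off the work surface, if the arm or the gripper's body presses on something with over 40 N, if the wrist force passes 120 N, or if a joint passes its speed limit or range.

### The arm

A 6-joint arm with a two-finger parallel gripper is mounted at the origin on the work surface. World frame = base frame: x ahead of the robot, y to its left, z up, the work surface at z = 0. Lengths are in m, angles in rad, forces in N, time in s.
With the tool pointing down it reaches from about 0.375 to 0.975 m from the base axis. Payload 3.8 kg.
Tool frame: the origin (TCP) lies on the centre line of the jaws, within the pads' length; the fingertips stand 8 mm ahead of it and the grasp point (between the pads) lies 11 mm behind it; x points along the fingers, y is the direction in which the jaws open and shut, and the axes are right-handed (so a half turn about x gives the same grasp; the last joint's range is limited). The gripper opens to 88 mm and grips with 3 to 60 N. Pads are 18 mm wide; open, the fingers measure 123 mm over their backs; the gripper's body (75 mm by 187 mm) begins 45 mm behind the grasp point.
Start: joints at [1.227, 0.264, 1.604, -0, 1.274, -0.037], TCP at [0.204, 0.643, 0.247] pointing down, gripper open.
Joint ranges: [-2.63, 2.63], [-0.94, 2.18], [0.31, 2.57], [-1.31, 4.45], [0, 2.66], [-2.55, 2.55]. Speed limits (rad/s): [2.57, 2.57, 3.14, 3.14, 3.14, 3.14].

### API

Orientations are given as a 3x3 rotation matrix whose columns are the frame's x, y, z axes.
In Python, from station import arm gives the robot as it stands. The module is installed in compiled form; this text tells all that it offers.
- The arm moves only by the tool arm_command, never from a script. Its argument "motion" is a list of rows, each a list of 3 entries, a list of its own where there are three numbers: the turn, a rotation vector about the world's x, y, z each as a share of 45 degrees, from -1 to 1, then the shift along the world's x, y, z each as a share of 0.3 m, from -1 to 1, then the closure, from 0 (fully open) to 1 (shut). In form: [[[wx, wy, wz], [x, y, z], gripper], ...]. A call has 1 to 8 rows; each row is the pose to reach, as a shift and turn from the pose commanded when the call began; what a row does not reach only later rows make up. A row lasts 1/12 s, in which the tool goes at most 41.7 mm and 7.16 degrees, less where a joint would pass 70% of its speed; a pose out of reach is approached as far as the arm can. A call with a number of a shift or a turn outside -1 to 1 is refused whole. A call with a gripper value outside its range is refused whole. The fingers move at their own pace and stop on an object; the grip force is fixed at half the most. Time passes only in rows, so rows that repeat a pose let the fingers close. It gives the time, the measured TCP pose, the force and the opening at its end, in the units of the state.
- arm.state(): the state, without advancing time (a new reading comes with each control period).
- arm.camera(name): name is "scene" or "top" or "wrist"; returns (picture, depth): 384x512x3 uint8, red, green, blue; 384x512 float32, m along the optical axis (not along the pixel's ray), 0 where there is no reading.
- arm.calibration(name): a dict with "fx", "fy", "cx", "cy" (pixels), "eye" and "attitude" of the camera in the world. Camera axes: x right, y down, z forward; pixel columns grow to the right and rows downward; lengths in m; the calibration is good to about 2 mm. A picture is of the moment at which its call begins: read the wrist's pose just before it. calibration takes no time and is no camera call; for the wrist camera it gives the pose at the moment of the call.
- arm.finish_job(): hands the job in, once; it reports no verdict.
The state is a dict: "clock": time; "joint_pos": joint angles; "joint_velocities": joint speeds; "effort": joint torques, N m; "tcp_pos": TCP position; "orientation": TCP orientation; "force": force on the tool from outside, world axes, zero at the start; "ft_torque": the same for the moment, N m; "finger_gap": opening from 0.0 (shut) to 1.0 (fully open).
Only numpy, scipy, OpenCV 4.12 (cv2) and the standard library are available. Lean on these libraries where they do the work, as an engineer would, in place of code of your own. Each camera call takes 0.05 s, during which the arm holds its last target. There are 200 camera calls.

## Working session

There is one attempt and no reset: what is moved stays moved. The work goes in short steps, Python scripts to look and compute and a tool call to move; the robot and the scene stay as the last step left them, time stands still between calls to the robot, and variables do not carry over. Pictures are saved under pics/ and viewed, about 8 in all and at most 12, crops included, and the job is handed in when it is done.

Besides the shell and the picture viewer there is one more tool, called after "Call:" by a JSON object that holds its "method" and its "body", one argument or row to a line. arm_command: Moves the arm, as the interface text tells. Shift numbers are shares of 0.3 m and turn numbers shares of 45 degrees, none past 1 either way. Its arguments: {"type":"object","properties":{"motion":{"type":"array"}},"required":["motion"]}

```bash
mkdir -p pics
cat > h.py <<'E'
import numpy as np, cv2
from station import arm
def snap(n,tag):
    c=arm.calibration(n); im,d=arm.camera(n)
    cv2.imwrite(f'pics/{tag}.png',im[:,:,::-1]); np.savez(f'pics/{tag}.npz',d=d,im=im,**{k:np.array(v) for k,v in c.items()})
    return im,d,c
def pts(d,c):
    v,u=np.mgrid[:d.shape[0],:d.shape[1]]
    p=np.dstack([(u-c['cx'])/c['fx']*d,(v-c['cy'])/c['fy']*d,d])
    return p@np.array(c['attitude']).T+np.array(c['eye'])
E
python3 - <<'E'
from h import *
for n in('scene','top'):
    im,d,c=snap(n,n+'0'); print(n,c['eye'],np.round(c['attitude'],2).tolist(),c['fx'])
a=cv2.imread('pics/scene0.png');b=cv2.imread('pics/top0.png')
P=pts(d,c)
m=(abs(P[:,:,2]-.265)<.008)&(d>0)
n,l,s,_=cv2.connectedComponentsWithStats(m.astype('uint8'))
for i in range(1,n):
    if s[i,4]>150:
        q=P[l==i]; r=cv2.minAreaRect(q[:,:2].astype('float32')*1000); print(s[i],r,cv2.boxPoints(r).round().tolist(),q[:,2].mean())
print(arm.state())
E
```

```text
scene [ 1.01104264 -0.40912364  1.08827044] [[0.71, 0.59, -0.39], [0.7, -0.59, 0.4], [0.01, -0.56, -0.83]] 378.0615099195713
top [0.32015983 0.03735029 1.48658222] [[-0.13, -0.97, 0.21], [-0.99, 0.13, -0.02], [-0.01, -0.21, -0.98]] 416.8304125592284
[ 318  164   85   85 4168] ((510.40643310546875, -283.9883728027344), (221.83628845214844, 202.6312255859375), 5.30211067199707) [[391.0, -193.0], [409.0, -395.0], [630.0, -375.0], [611.0, -173.0]] 0.2642171300178602
{'clock': 0.1, 'joint_pos': array([ 1.22707658e+00,  2.64647304e-01,  1.60523832e+00,  1.01618289e-06,
        1.27372614e+00, -3.69138054e-02]), 'joint_velocities': array([ 0.0015544 , -0.00170001, -0.00376581,  0.00037994,  0.00114342,
       -0.00090799]), 'effort': array([ 1.51331813e-03, -5.03617537e+01, -3.58073330e+01,  7.30288820e-02,
        2.32141453e-02, -8.25193388e-05]), 'tcp_pos': array([0.20365597, 0.64287653, 0.24553259]), 'orientation': array([[-6.81338429e-04,  3.02014871e-01,  9.53302970e-01],
       [-1.90068153e-03,  9.53301079e-01, -3.02015630e-01],
       [-9.99997962e-01, -2.01770020e-03, -7.54865727e-05]]), 'force': array([-1.1728424 , -0.03732077,  0.14792903]), 'ft_torque': array([ 0.02526932, -0.04421513,  0.02462979]), 'finger_gap': 1.0017785679389053}
```

View pics/scene0.png

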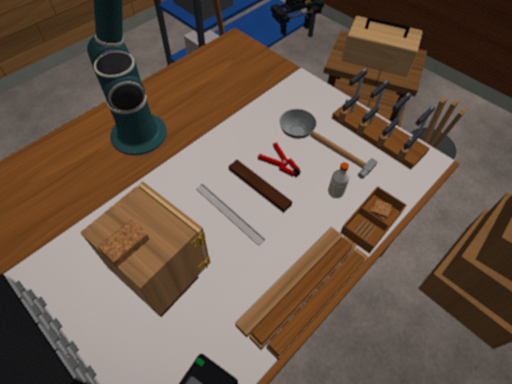

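View pics/top0.png

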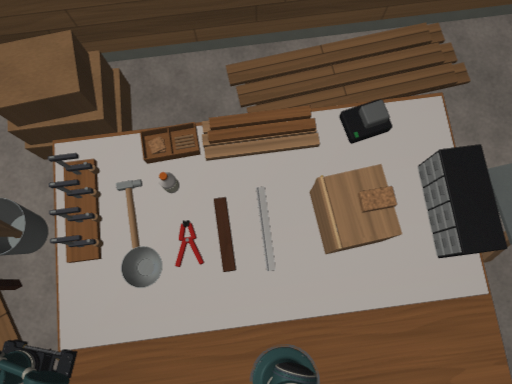

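The top view shows the cabinet at about px (355,208), with the sanding block at its rear (378,198). The door front is the left edge, and the free corner is at about (325,250). The area in front of it is clear above bench height. I'll close the gripper and approach.

Call:
{"method": "arm_command", "body": {
  "motion": [
    [[0,0,-1],[0.33,-1,0.2],1],
    [[0,0,-1],[0.33,-1,0.2],1],
    [[0,0,-1],[0.33,-1,0.2],1],
    [[0,0,-1],[0.33,-1,0.2],1],
    [[0,0,-1],[0.33,-1,0.2],1],
    [[0,0,-1],[0.33,-1,0.2],1],
    [[0,0,-1],[0.33,-1,0.2],1],
    [[0,0,-1],[0.33,-1,0.2],1]
  ]
}}

```text
clock: 0.77
tcp_pos: [0.3031, 0.3406, 0.307]
orientation: [[0.001, 0.889, 0.459], [-0.001, 0.459, -0.889], [-1.0, 0.0, 0.001]]
force: [0.0, -0.7, 0.6]
finger_gap: 0.42
```

Call:
{"method": "arm_command", "body": {
  "motion": [
    [[0,0,-0.5],[0.33,-1,0],1],
    [[0,0,-0.5],[0.33,-1,0],1],
    [[0,0,-0.5],[0.33,-1,0],1],
    [[0,0,-0.5],[0.33,-1,0],1],
    [[0,0,-0.5],[0.33,-1,0],1],
    [[0,0,-0.5],[0.33,-1,0],1],
    [[0,0,-0.5],[0.33,-1,0],1],
    [[0,0,-0.5],[0.33,-1,0],1]
  ]
}}

```text
clock: 1.43
tcp_pos: [0.402, 0.04, 0.3065]
orientation: [[0.0, 0.997, 0.084], [-0.001, 0.084, -0.997], [-1.0, 0.0, 0.001]]
force: [0.3, 0.2, 0.6]
finger_gap: 0.006
```

Run:
```python
from h import *
s=arm.state(); print(s['clock'],s['tcp_pos'],s['orientation'].round(3).tolist(),s['joint_pos'].round(2),s['finger_gap'])
im,d,c=snap('wrist','w1'); P=pts(d,c)
m=(abs(P[:,:,2]-.265)<.006)&(d>0)&(P[:,:,1]<-.1); q=P[m]
print(len(q))
if len(q)>100:
    r=cv2.minAreaRect(q[:,:2].astype('float32')*1000); print(r,cv2.boxPoints(r).round().tolist())
```

```text
1.4333 [0.40204266 0.04004944 0.30652582] [[0.0, 0.997, 0.084], [-0.001, 0.084, -0.997], [-1.0, 0.0, 0.001]] [ 0.04 -0.31  2.05 -0.    1.39 -0.04] 0.006275524284096929
0
```

View pics/w1.png

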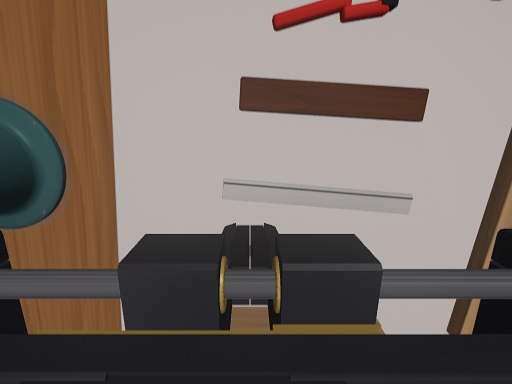

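The wrist camera looks away from the cabinet, showing the straightedge at about (315,195) and the caul at (330,100), so it's no use for the door. The jaws are shut and lined up with the door. Next is the pre-press pose.

Call:
{"method": "arm_command", "body": {
  "motion": [
    [[0,0,0.01],[0.147,-0.56,-0.26],1],
    [[0,0,0.01],[0.147,-0.56,-0.26],1],
    [[0,0,0.01],[0.147,-0.56,-0.26],1],
    [[0,0,0.01],[0.147,-0.56,-0.26],1],
    [[0,0,0.01],[0.147,-0.56,-0.26],1],
    [[0,0,0.01],[0.147,-0.56,-0.26],1],
    [[0,0,0.01],[0.147,-0.56,-0.26],1]
  ]
}}

```text
clock: 2.07
tcp_pos: [0.4452, -0.1248, 0.2275]
orientation: [[-0.003, 0.996, 0.091], [0.002, 0.091, -0.996], [-1.0, -0.003, -0.002]]
force: [-0.8, 1.4, 0.7]
finger_gap: 0.004
```

Call:
{"method": "arm_command", "body": {
  "motion": [
    [[0,0,0],[0.01,-0.04,0],1],
    [[0,0,0],[0.01,-0.08,0],1],
    [[0,0,0],[0.01,-0.1,0],1],
    [[0,0,0],[0.01,-0.11,0],1],
    [[0,0,0],[0.01,-0.12,0],1],
    [[0,0,0],[0.01,-0.12,0],1]
  ]
}}

```text
clock: 2.57
tcp_pos: [0.4491, -0.1608, 0.2291]
orientation: [[0.001, 0.996, 0.093], [-0.0, 0.093, -0.996], [-1.0, 0.001, 0.0]]
force: [-0.5, 0.2, -0.0]
finger_gap: 0.008
```

Call:
{"method": "arm_command", "body": {
  "motion": [
    [[0,0,0],[0,-0.02,0],1],
    [[0,0,0],[0,-0.035,0],1],
    [[0,0,0],[0,-0.045,0],1],
    [[0,0,0],[0,-0.045,0],1]
  ]
}}

```text
clock: 2.9
tcp_pos: [0.449, -0.1746, 0.2287]
orientation: [[0.0, 0.996, 0.093], [-0.0, 0.093, -0.996], [-1.0, -0.0, 0.0]]
force: [-0.3, -0.1, 0.4]
finger_gap: 0.0
```

Call:
{"method": "arm_command", "body": {
  "motion": [
    [[0,0,0],[0,-0.005,0],1],
    [[0,0,0],[0,-0.01,0],1],
    [[0,0,0],[0,-0.01,0],1]
  ]
}}

```text
clock: 3.15
tcp_pos: [0.4489, -0.177, 0.2286]
orientation: [[-0.0, 0.996, 0.093], [0.0, 0.093, -0.996], [-1.0, -0.0, -0.0]]
force: [0.7, 0.7, 0.1]
finger_gap: 0.004
```

Call:
{"method": "arm_command", "body": {
  "motion": [
    [[0,0,0],[0,-0.005,0],1],
    [[0,0,0],[0,-0.01,0],1],
    [[0,0,0],[0,-0.01,0],1]
  ]
}}

```text
clock: 3.4
tcp_pos: [0.4488, -0.1789, 0.2286]
orientation: [[-0.0, 0.996, 0.094], [0.002, 0.094, -0.996], [-1.0, -0.0, -0.002]]
force: [-0.4, 4.5, 1.2]
finger_gap: 0.004
```

Call:
{"method": "arm_command", "body": {
  "motion": [
    [[0,0,0],[0,-0.004,0],1],
    [[0,0,0],[0,-0.007,0],1],
    [[0,0,0],[0,-0.007,0],1]
  ]
}}

```text
clock: 3.65
tcp_pos: [0.4488, -0.1803, 0.2287]
orientation: [[-0.0, 0.996, 0.094], [0.004, 0.094, -0.996], [-1.0, -0.0, -0.004]]
force: [-0.5, 8.6, 2.4]
finger_gap: 0.006
```

Call:
{"method": "arm_command", "body": {
  "motion": [
    [[0,0,0],[0,-0.005,0],1],
    [[0,0,0],[0,-0.008,0],1],
    [[0,0,0],[0,-0.008,0],1]
  ]
}}

```text
clock: 3.9
tcp_pos: [0.4488, -0.1804, 0.2287]
orientation: [[-0.001, 0.996, 0.094], [0.009, 0.094, -0.996], [-1.0, 0.0, -0.009]]
force: [-0.3, 15.4, 3.1]
finger_gap: -0.0
```

Call:
{"method": "arm_command", "body": {
  "motion": [
    [[0,0,0],[0,-0.005,0],1],
    [[0,0,0],[0,-0.005,0],1]
  ]
}}

```text
clock: 4.07
tcp_pos: [0.4488, -0.1804, 0.2287]
orientation: [[-0.001, 0.996, 0.094], [0.012, 0.094, -0.995], [-1.0, 0.0, -0.012]]
force: [-0.1, 21.5, 6.6]
finger_gap: 0.005
```

It's at the stop: 21 N and no further motion. I'll back off and look.

Call:
{"method": "arm_command", "body": {
  "motion": [
    [[0,0,0],[0,0.04,0],1],
    [[0,0,0],[-0.01,0.1,0],1],
    [[0,0,0],[-0.02,0.2,0],1],
    [[0,0,0],[-0.03,0.3,0],1],
    [[0,0,0],[-0.03,0.4,0],1],
    [[0,0,0],[-0.03,0.4,0.2],1],
    [[0,0,0],[-0.03,0.4,0.2],1],
    [[0,0,0],[-0.03,0.4,0.2],1]
  ]
}}

```text
clock: 4.73
tcp_pos: [0.4424, -0.0659, 0.2935]
orientation: [[0.008, 0.995, 0.095], [-0.002, 0.095, -0.995], [-1.0, 0.008, 0.003]]
force: [0.1, 0.1, 0.6]
finger_gap: 0.004
```

Run:
```python
from h import *
im,d,c=snap('top','top1'); P=pts(d,c)
im2,_,_=snap('scene','scene1')
cv2.imwrite('pics/v1.png',np.hstack([cv2.resize(im[140:270,270:430],(400,325)),cv2.resize(im2[160:330,60:260],(400,325))])[:,:,::-1])
m=(abs(P[:,:,2]-.265)<.008)&(d>0)&(P[:,:,1]<-.05)&(P[:,:,0]>.3)
v,u=np.where(m); q=P[m]
for x in np.arange(.37,.64,.02):
    y=np.sort(q[abs(q[:,0]-x)<.005][:,1]); 
    if len(y): 
        g=np.where(np.diff(y)>.006)[0]; print(round(x,2),y[0].round(3),[(y[i].round(3),y[i+1].round(3)) for i in g],y[-1].round(3))
f=q[q[:,0]<.46]; f=f[f[:,0].argsort()]; print(f[:12].round(3).tolist())
```

```text
0.39 -0.234 [] -0.214
0.41 -0.394 [(np.float64(-0.213), np.float64(-0.148))] -0.138
0.43 -0.392 [] -0.211
0.45 -0.39 [] -0.21
0.47 -0.389 [] -0.209
0.49 -0.385 [] -0.21
0.51 -0.287 [] -0.207
0.53 -0.286 [] -0.202
0.55 -0.342 [(np.float64(-0.342), np.float64(-0.324)), (np.float64(-0.315), np.float64(-0.306)), (np.float64(-0.199), np.float64(-0.178))] -0.162
0.57 -0.378 [(np.float64(-0.197), np.float64(-0.181))] -0.165
0.59 -0.377 [(np.float64(-0.196), np.float64(-0.185))] -0.168
0.61 -0.373 [] -0.172
0.63 -0.374 [(np.float64(-0.363), np.float64(-0.357)), (np.float64(-0.351), np.float64(-0.342)), (np.float64(-0.342), np.float64(-0.335))] -0.335
[[0.393, -0.217, 0.265], [0.393, -0.214, 0.265], [0.394, -0.229, 0.266], [0.395, -0.234, 0.258], [0.395, -0.223, 0.27], [0.395, -0.227, 0.264], [0.395, -0.22, 0.268], [0.396, -0.242, 0.263], [0.396, -0.15, 0.266], [0.396, -0.218, 0.263], [0.396, -0.239, 0.263], [0.396, -0.215, 0.265]]
```

View pics/v1.png

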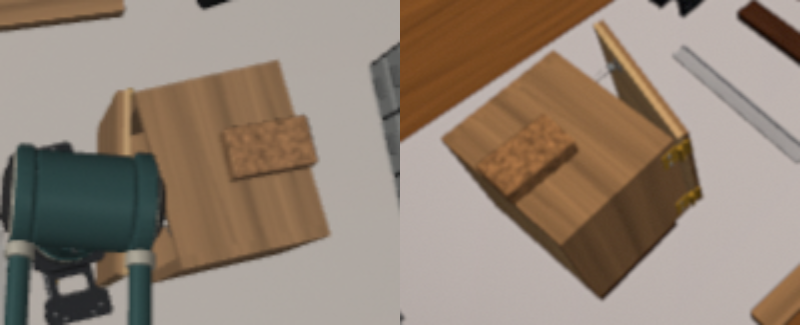

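The door is ajar at about 0.27 rad. In the scene crop the plunger shows at (605,70) and the gap is open. The inner corner is near (0.396,-0.150) and the carcass corner near (0.393,-0.214). I'll move over the gap, then go down.

Call:
{"method": "arm_command", "body": {
  "motion": [
    [[0,0,0],[-0.115,-0.39,0.02],1],
    [[0,0,0],[-0.115,-0.39,0.02],1],
    [[0,0,0],[-0.115,-0.39,0.02],1],
    [[0,0,0],[-0.115,-0.39,0.02],1],
    [[0,0,0],[-0.115,-0.39,0.02],1],
    [[0,0,0],[-0.115,-0.39,0.02],1]
  ]
}}

```text
clock: 5.33
tcp_pos: [0.4048, -0.1829, 0.2933]
orientation: [[-0.002, 0.996, 0.092], [0.002, 0.092, -0.996], [-1.0, -0.002, -0.002]]
force: [-0.0, 0.8, -0.1]
finger_gap: 0.004
```

Call:
{"method": "arm_command", "body": {
  "motion": [
    [[0,0,-0.15],[0,0,-0.06],1],
    [[0,0,-0.15],[0,0,-0.12],1],
    [[0,0,-0.15],[0,0,-0.18],1],
    [[0,0,-0.15],[0,0,-0.23],1],
    [[0,0,-0.15],[0,0,-0.23],1],
    [[0,0,-0.15],[0,0,-0.23],1]
  ]
}}

```text
clock: 5.83
tcp_pos: [0.405, -0.1813, 0.2245]
orientation: [[-0.003, 1.0, -0.022], [0.002, -0.022, -1.0], [-1.0, -0.003, -0.002]]
force: [0.3, -0.8, -0.5]
finger_gap: 0.01
```

Run:
```python
from h import *
s=arm.state(); p=s['tcp_pos'];R=s['orientation']; print(s['clock'],p,R.round(3).tolist(),s['force'],s['joint_pos'].round(2))
H=np.array([.617,-.188]); yaw0=np.degrees(np.arctan2(R[1,1],R[0,1])); print(yaw0)
for k in (0,4,8,12,16,20):
    pass
for th in np.arange(.25,1.75,.1):
    b=np.radians(185.3)-th; u=np.array([np.cos(b),np.sin(b)]); n=np.array([u[1],-u[0]])  # outward
    q=H+.205*u-.010*n
    print(round(th,2),q.round(3),((q-p[:2])/.3).round(3),'turn share from start',round((np.degrees(b)-180-yaw0)/45,2))
im,d,c=snap('scene','scene2')
cv2.imwrite('pics/v2.png',cv2.resize(im[130:330,60:300],(720,600))[:,:,::-1])
```

```text
5.8333 [ 0.40498098 -0.18134428  0.22447723] [[-0.003, 1.0, -0.022], [0.002, -0.022, -1.0], [-1.0, -0.003, -0.002]] [ 0.30161701 -0.79378485 -0.49223081] [-0.48 -0.17  2.1   0.    1.22 -0.46]
-1.2544663644204979
0.25 [ 0.413 -0.166] [0.027 0.052] turn share from start -0.17
0.35 [ 0.416 -0.145] [0.037 0.12 ] turn share from start -0.3
0.45 [ 0.421 -0.126] [0.055 0.186] turn share from start -0.43
0.55 [ 0.429 -0.106] [0.079 0.25 ] turn share from start -0.55
0.65 [ 0.438 -0.088] [0.109 0.311] turn share from start -0.68
0.75 [ 0.449 -0.071] [0.145 0.369] turn share from start -0.81
0.85 [ 0.461 -0.054] [0.187 0.423] turn share from start -0.94
0.95 [ 0.475 -0.04 ] [0.234 0.473] turn share from start -1.06
1.05 [ 0.491 -0.026] [0.286 0.517] turn share from start -1.19
1.15 [ 0.508 -0.014] [0.342 0.557] turn share from start -1.32
1.25 [ 0.526 -0.004] [0.402 0.59 ] turn share from start -1.45
1.35 [0.544 0.004] [0.464 0.618] turn share from start -1.57
1.45 [0.564 0.01 ] [0.53  0.639] turn share from start -1.7
1.55 [0.584 0.015] [0.596 0.653] turn share from start -1.83
1.65 [0.604 0.017] [0.664 0.661] turn share from start -1.96
```

View pics/v2.png

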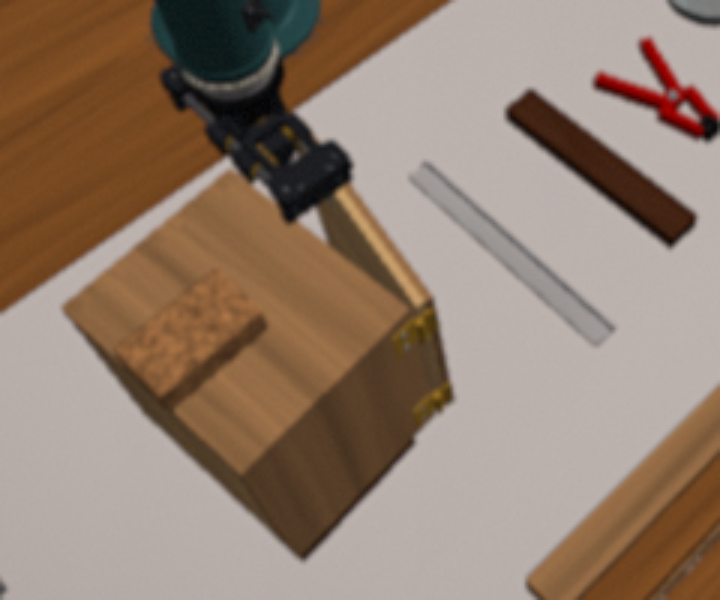

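The fingers are in the gap at the free edge, around (320,205), with no contact force. Now I'll swing the door.

Call:
{"method": "arm_command", "body": {
  "motion": [
    [[0,0,-0.1],[0.027,0.05,0],1],
    [[0,0,-0.25],[0.035,0.1,0],1],
    [[0,0,-0.35],[0.042,0.14,0],1],
    [[0,0,-0.43],[0.055,0.186,0],1],
    [[0,0,-0.55],[0.079,0.25,0],1],
    [[0,0,-0.68],[0.109,0.311,0],1],
    [[0,0,-0.81],[0.145,0.369,0],1],
    [[0,0,-0.81],[0.145,0.369,0],1]
  ]
}}

```text
clock: 6.55
tcp_pos: [0.4513, -0.07, 0.2276]
orientation: [[0.004, 0.79, -0.614], [0.001, -0.614, -0.79], [-1.0, 0.003, -0.003]]
force: [-0.2, -0.3, 0.3]
finger_gap: 0.006
```

Call:
{"method": "arm_command", "body": {
  "motion": [
    [[0,0,-0.13],[0.042,0.054,0],1],
    [[0,0,-0.25],[0.089,0.104,0],1],
    [[0,0,-0.38],[0.141,0.148,0],1],
    [[0,0,-0.51],[0.197,0.188,0],1],
    [[0,0,-0.64],[0.257,0.221,0],1],
    [[0,0,-0.7],[0.29,0.235,0],1],
    [[0,0,-0.76],[0.319,0.249,0],1],
    [[0,0,-0.76],[0.319,0.249,0],1]
  ]
}}

```text
clock: 7.22
tcp_pos: [0.5465, 0.0027, 0.2268]
orientation: [[0.002, 0.311, -0.951], [-0.0, -0.951, -0.311], [-1.0, 0.001, -0.002]]
force: [-0.4, -0.7, 0.1]
finger_gap: 0.009
```

Run:
```python
from h import *
s=arm.state(); print(s['tcp_pos'],s['force'])
im,d,c=snap('scene','scene3')
cv2.imwrite('pics/v3.png',cv2.resize(im[130:330,60:300],(720,600))[:,:,::-1])
```

```text
[0.54651118 0.00274473 0.2268377 ] [-0.38395853 -0.7145521   0.14518833]
```

View pics/v3.png

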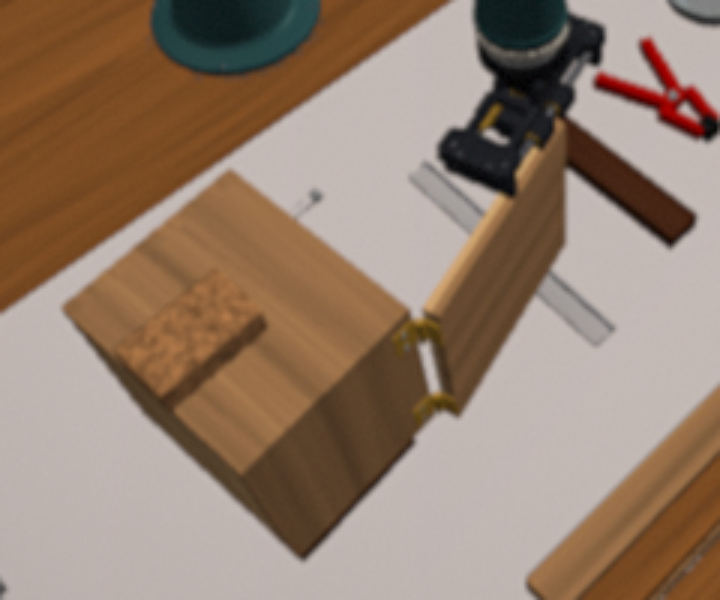

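The door is at about 80–85°, with the fingers behind it at (520,180). I'll push slightly past square, then withdraw sideways and up.

Call:
{"method": "arm_command", "body": {
  "motion": [
    [[0,0,-0.13],[0.066,0.021,0],1],
    [[0,0,-0.2],[0.1,0.03,0],1],
    [[0,0,-0.26],[0.132,0.035,0],1],
    [[0,0,-0.33],[0.165,0.04,0],1],
    [[0,0,-0.36],[0.18,0.042,0],1],
    [[0,0,-0.39],[0.19,0.043,0],1],
    [[0,0,-0.39],[0.2,0.043,0],1],
    [[0,0,-0.39],[0.2,0.043,0],1]
  ]
}}

```text
clock: 7.93
tcp_pos: [0.6047, 0.015, 0.2259]
orientation: [[0.0, 0.009, -1.0], [-0.0, -1.0, -0.009], [-1.0, 0.0, -0.0]]
force: [0.4, 0.7, -0.3]
finger_gap: 0.006
```

Call:
{"method": "arm_command", "body": {
  "motion": [
    [[0,0,0],[-0.06,0,0],1],
    [[0,0,0],[-0.14,0,0],1],
    [[0,0,0],[-0.25,0,0.05],1],
    [[0,0,0],[-0.35,0.05,0.15],1],
    [[0,0,0],[-0.45,0.1,0.3],1],
    [[0,0,0],[-0.5,0.2,0.4],1],
    [[0,0,0],[-0.5,0.3,0.5],1],
    [[0,0,0],[-0.5,0.3,0.5],1]
  ]
}}

```text
clock: 8.6
tcp_pos: [0.4541, 0.1072, 0.3809]
orientation: [[0.007, 0.009, -1.0], [0.003, -1.0, -0.009], [-1.0, -0.002, -0.007]]
force: [0.7, -0.9, 1.6]
finger_gap: 0.004
```

Run:
```python
from h import *
s=arm.state(); print(s['clock'],s['tcp_pos'],s['force'])
im,d,c=snap('scene','scene4'); t,d,c=snap('top','top4'); P=pts(d,c)
m=(abs(P[:,:,2]-.265)<.006)&(d>0)&(P[:,:,1]>-.15)&(P[:,:,1]<.06)&(P[:,:,0]>.5); q=P[m][:,:2]
if len(q)>30:
    r=cv2.minAreaRect((q*1000).astype('float32')); print(len(q),cv2.boxPoints(r).round().tolist())
    vx,vy,_,_=cv2.fitLine(q.astype('float32'),2,0,.01,.01).ravel(); a=np.degrees(np.arctan2(vy,vx))%180; print('door angle deg',185.3-a)
t0=cv2.imread('pics/top0.png')[:,:,::-1]; s0=cv2.imread('pics/scene0.png')[:,:,::-1]
cv2.imwrite('pics/v4.png',np.vstack([np.hstack([cv2.resize(z,(400,300)) for z in p]) for p in ((im,t),(cv2.absdiff(im,s0),cv2.absdiff(t,t0)))])[:,:,::-1])
```

```text
8.6 [0.45409921 0.10716739 0.38086552] [ 0.67516111 -0.87636791  1.5564441 ]
338 [[613.0, 34.0], [617.0, -150.0], [635.0, -150.0], [631.0, 35.0]]
door angle deg 93.863625
```

View pics/v4.png

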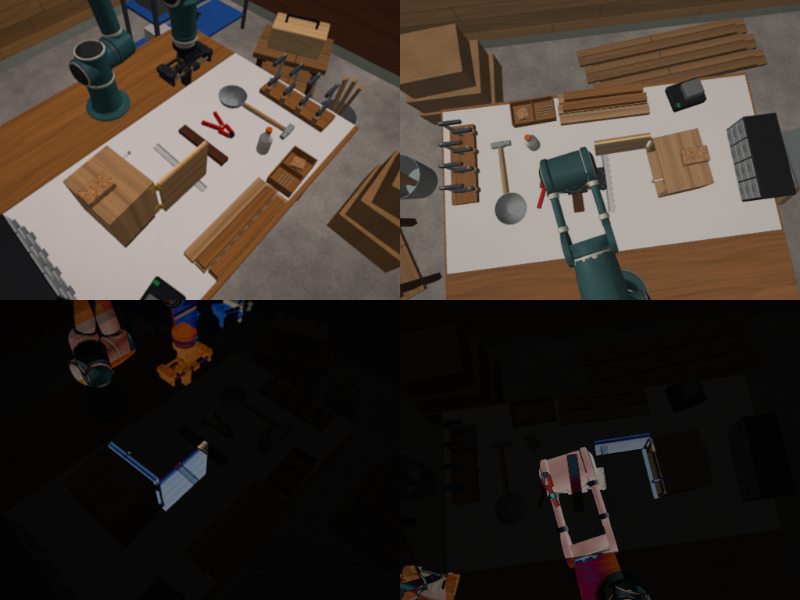

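The door stands at about 94°. In the difference images only the door, the plunger and the robot have changed. Handing in.

```bash
python3 -c "
from station import arm
print(arm.state()['joint_velocities'].round(3)); print(arm.finish_job())"
```

```text
[-0.038  0.039  0.072 -0.029 -0.03  -0.025]
the job is handed in; nothing more can be done
None
```

The cabinet door is open slightly past square and standing on its own, and I handed the job in at about 8.7 s of robot time.

- **Catch:** With the jaws shut, I pressed the door in over the catch until it stopped, at about 21 N. Backing off let it pop ajar to about 0.27 rad.
- **Opening:** I lowered the closed fingers into the gap at the free edge and swung the door round from behind. I then backed away sideways and up, clear of everything.
- **Last checks:** The top camera measured the door at about 94° (1.64 rad). The plunger is visibly sprung out. Comparing the pictures from before and after, none of the loose things moved, judged by eye; in the top view the arm covers part of that area, but the scene camera shows it clear.
- **Not checked directly:** I can't read the joint values, so the plunger travel and the door being at rest come from the pictures only. The arm was still settling slightly at hand-in (joint speeds up to 0.07 rad/s), in free space. No check failed or disagreed.

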